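# Loosen the lens locking ring and swing the focus lever

### The job

Unlock the upward-looking camera on the bench: with a fingertip, roll the knurled rim of its locking ring anticlockwise (seen from above) by two full turns from where you find it, and stop there. Only then push the focus lever below it anticlockwise, all the way to its stop, with a fingertip. Grip and lift nothing, keep off the lens glass, and leave the cap, the jar and the screwdriver where they are.

Things in the scene. Friction and masses are not known exactly. Their poses are not given: they have to be found in the camera images.
- fixture: camera fixture fixed to the bench: grey housing 120 x 120 mm, 38 mm high, with a black barrel 68 mm in diameter standing on it. Origin: centre of the housing's underside, at bench height, on the common vertical axis of barrel, ring and lever. z up; the lever lies on the +x side
- ring (a joint): turn of the locking ring in rad, growing anticlockwise seen from above, counted through every turn (it does not wrap). It starts between 0 and 0.5; two full turns add 12.57. It turns against light even friction (about 0.06 N m) and stays where it is left; the knurl grips a fingertip well (friction coefficient about 1). Its end stops, at -0.1 and 18.9, are not reached in this job
- ring_mid (a point): centre of the knurled locking ring, on its axis at mid height, 83 mm above the bench. The ring is an aluminium disc 92 mm in diameter and 26 mm thick (70 to 96 mm above the bench), too wide to grip. It turns in place without rising. Everything around it lies lower than 68 mm, so its rim is free all the way round
- ring_mark (a point): black index line, 12 mm long and 6 mm wide, on the ring's top face, 40 mm from the axis, turns with the ring
- lens_top (a point): highest point of the glass lens, a low dome 54 mm in diameter in the middle of the ring, 98.5 to 103.5 mm above the bench. Not to be touched
- lever (a joint): angle of the focus lever in rad, growing anticlockwise seen from above. It starts between 0 and 0.15; its stop is at 1.05. At value q the lever points along (cos(q - 0.525), sin(q - 0.525)) in the x, y axes of the fixture. Friction about 0.1 N m, stays where it is left
- tab_top (a point): middle of the top edge of the lever's upright black tab, 66 mm above the bench, 97 mm from the ring's axis. The tab is 24 mm long along the lever, 14 mm thick across it, and spans 30 to 66 mm above the bench; a steel rod 8 mm thick, 53 mm above the bench, joins it to the barrel. Push on its clockwise face; touching both faces at once means pinching it, which is not wanted
- lens_cap: loose black lens cap, disc 60 mm in diameter, 14 mm high, origin at its underside. Leave alone
- jar: loose small amber jar with white lid, 48 mm in diameter, 50 mm high, origin at its underside. Leave alone
- screwdriver: loose small screwdriver lying on the bench, 150 mm long, under 35 mm high. Leave alone
There are look-alikes about, which are no part of the job. Of the things shaped like the fixture, the grey one is meant.

How it is judged:
By the outcome, as a careful person would: the job done as asked, in the order asked, and still so for the second after the job is handed in, with the robot touching nothing.
It also fails if it takes over 72 s, if anything falls off the work surface, if the arm or the gripper's body presses on something with over 40 N, if the wrist force passes 120 N, or if a joint passes its speed limit or range.

### The arm

A 7-joint arm with a two-finger parallel gripper is mounted at the origin on the work surface. World frame = base frame: x ahead of the robot, y to its left, z up, the work surface at z = 0. Lengths are in m, angles in rad, forces in N, time in s.
With the tool pointing down it reaches from about 0.35 to 0.9 m from the base axis. Payload 8.1 kg.
Tool frame: the origin (TCP) lies at the centre of the arm's flange, where the gripper is bolted on; the fingertips stand 178 mm ahead of it and the grasp point (between the pads) lies 159 mm ahead of it; z points along the fingers, y is the direction in which the jaws open and shut (so a half turn about z gives the same grasp; the last joint's range is limited). The gripper opens to 92 mm and grips with 3 to 60 N. Pads are 19 mm wide; open, the fingers measure 130 mm over their backs; the gripper's body (75 mm by 190 mm) begins 47 mm behind the grasp point.
Start: joints at [1.183, 0.434, 0.025, 1.573, -0.012, 1.134, -0.075], TCP at [0.176, -0.6, 0.405] pointing down, gripper open.
Joint ranges: [-2.62, 2.62], [-0.44, 2.09], [-1.27, 1.32], [0.08, 2.57], [-1.32, 4.46], [0.12, 2], [-2.74, 2.74]. Speed limits (rad/s): [2.22, 2.22, 3.01, 3.01, 3.14, 3.14, 3.14].

### API

Orientations are given as a rotation vector (axis times angle).
In Python, from cell import arm gives the robot as it stands. The module is installed in compiled form; this text tells all that it offers.
- The arm moves only by the tool move_arm, never from a script. Its argument "steps" is a list of rows, each a list of 4 numbers: the shift along the tool's x, y, z in mm, then the turn about the tool's z in rad. In form: [[x, y, z, twist], ...]. A call has 1 to 20 rows; each row is the pose to reach, as a shift and turn from the pose commanded when the call began, along the tool's axes at that moment; what a row does not reach only later rows make up. A row lasts 1/8 s, in which the tool goes at most 62.5 mm and 10.7 degrees, less where a joint would pass 70% of its speed; a pose out of reach is approached as far as the arm can. A call with a gripper value outside its range is refused whole. "grip" is the finger opening in mm, from 0 to 91.8, set as the call begins (left out, the last holds). The fingers move at their own pace and stop on an object; "grip_force" is the grip in N (left out, the last holds). Time passes only in rows, so rows that repeat a pose let the fingers close. It gives the time, the measured TCP pose, the force and the opening at its end, in the units of the state.
- arm.observe(): the state, without advancing time (a new reading comes with each control period).
- arm.get_image(name): name is "side" or "top"; returns the picture (420x560x3 uint8, red, green, blue); there is no depth.
- arm.camera_info(name): a dict with "mtx" (3x3 intrinsics, pixels), "dist_coeffs" ([k1, k2, p1, p2, k3] as OpenCV has them; the pictures are not rectified), "pose" (4x4, takes a point from camera to world coordinates). Camera axes: x right, y down, z forward; pixel columns grow to the right and rows downward; lengths in m; the calibration is good to about 2 mm. A picture is of the moment at which its call begins. camera_info takes no time and is no camera call.
- arm.sign_off(): hands the job in, once; it reports no verdict.
The state is a dict: "clock": time; "joints": joint angles; "dq": joint speeds; "joint_efforts": joint torques, N m; "position": TCP position; "ee_rot": TCP orientation; "force": force on the tool from outside, world axes, zero at the start; "ft_torque": the same for the moment, N m; "width": opening from 0.0 (shut) to 1.0 (fully open).
Only numpy, scipy, OpenCV 4.12 (cv2) and the standard library are available. Lean on these libraries where they do the work, as an engineer would, in place of code of your own. Each camera call takes 0.05 s, during which the arm holds its last target.

## Working session

There is one attempt and no reset: what is moved stays moved. The work goes in short steps, Python scripts to look and compute and a tool call to move; the robot and the scene stay as the last step left them, time stands still between calls to the robot, and variables do not carry over. Pictures are saved under pics/ and viewed, and the job is handed in when it is done.

Besides the shell and the picture viewer there is one more tool, called after "Call:" by a JSON object that holds its "api" and its "payload". move_arm: Moves the arm, as the interface text tells. Its arguments: {"type":"object","properties":{"steps":{"type":"array"},"grip":{"type":"number"},"grip_force":{"type":"number"}},"required":["steps"]}

```bash
mkdir -p pics; python3 - <<'E'
from cell import arm
import cv2
print(arm.observe())
for n in("side","top"):
    im=arm.get_image(n); cv2.imwrite(f"pics/{n}0.png",im[:,:,::-1]); print(n,arm.camera_info(n))
E
```

```text
{'clock': 0.0, 'joints': array([ 1.18341208,  0.43515796,  0.024948  ,  1.57415729, -0.01161533,
        1.13397073, -0.07507882]), 'dq': array([ 4.23889453e-04,  1.04780718e-03, -5.09989481e-04, -3.37314594e-06,
        2.10273678e-06, -1.34710215e-04,  8.47580644e-04]), 'joint_efforts': array([-7.57883881e-04, -6.67857599e+01,  9.84205417e-01, -3.14459109e+01,
       -6.06827508e-02,  4.27945016e-02,  1.99574233e-04]), 'position': array([ 0.17550275, -0.59958298,  0.40396157]), 'ee_rot': array([-3.10830818e+00, -4.45561874e-01,  5.23031261e-04]), 'force': array([ 0.52431073, -0.2284174 ,  0.47068504]), 'ft_torque': array([ 0.0047553 ,  0.01572472, -0.01566716]), 'width': 1.0004083060283646}
side {'mtx': array([[402.78044735,   0.        , 277.50403106],
       [  0.        , 402.78044735, 210.67994247],
       [  0.        ,   0.        ,   1.        ]]), 'dist_coeffs': array([-0.12231738,  0.        ,  0.        ,  0.        ,  0.        ]), 'pose': array([[-0.89124841, -0.26797968,  0.36587315,  0.28025829],
       [-0.45349869,  0.53355011, -0.713907  ,  0.58732477],
       [-0.00389909, -0.80219148, -0.59705413,  0.5356733 ],
       [ 0.        ,  0.        ,  0.        ,  1.        ]])}
top {'mtx': array([[395.50914934,   0.        , 274.34097361],
       [  0.        , 395.50914934, 210.01347825],
       [  0.        ,   0.        ,   1.        ]]), 'dist_coeffs': array([-0.04503934,  0.        ,  0.        ,  0.        ,  0.        ]), 'pose': array([[ 0.09327978, -0.96905819,  0.22852813,  0.40635304],
       [-0.995618  , -0.0923111 ,  0.01494871,  0.05149381],
       [ 0.00660951, -0.22892113, -0.97342253,  0.80484794],
       [ 0.        ,  0.        ,  0.        ,  1.        ]])}
```

View pics/side0.png

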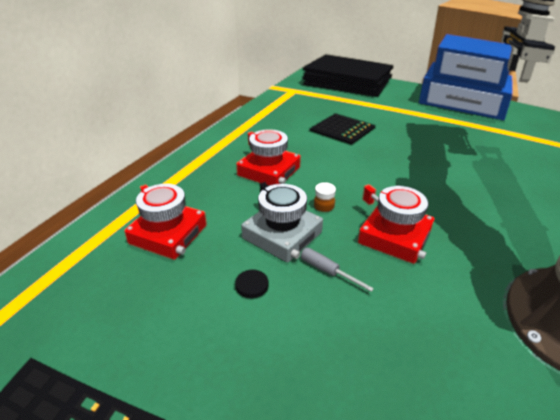

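View pics/top0.png

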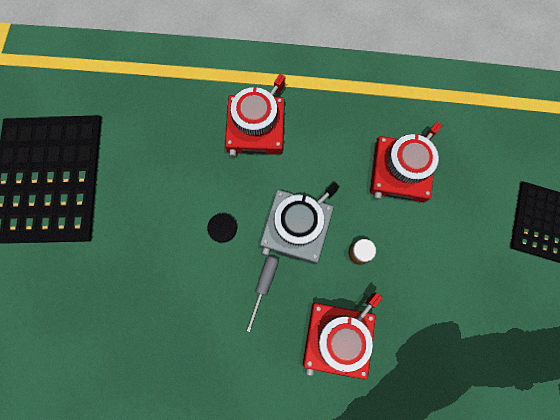

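The grey fixture is at about (300,218) in the top view and (283,215) in the side view. The tab is at about (332,188) top and (268,187) side, the jar at (363,250) top and the cap at (222,228) top. I'll enlarge both views.

```bash
python3 - <<'E'
import cv2
a=cv2.imread("pics/top0.png")[165:285,240:400]; cv2.imwrite("pics/topc.png",cv2.resize(a,None,fx=5,fy=5,interpolation=cv2.INTER_CUBIC))
a=cv2.imread("pics/side0.png")[165:275,220:360]; cv2.imwrite("pics/sidec.png",cv2.resize(a,None,fx=5,fy=5,interpolation=cv2.INTER_CUBIC))
E
```

```text
(no output)
```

View pics/topc.png

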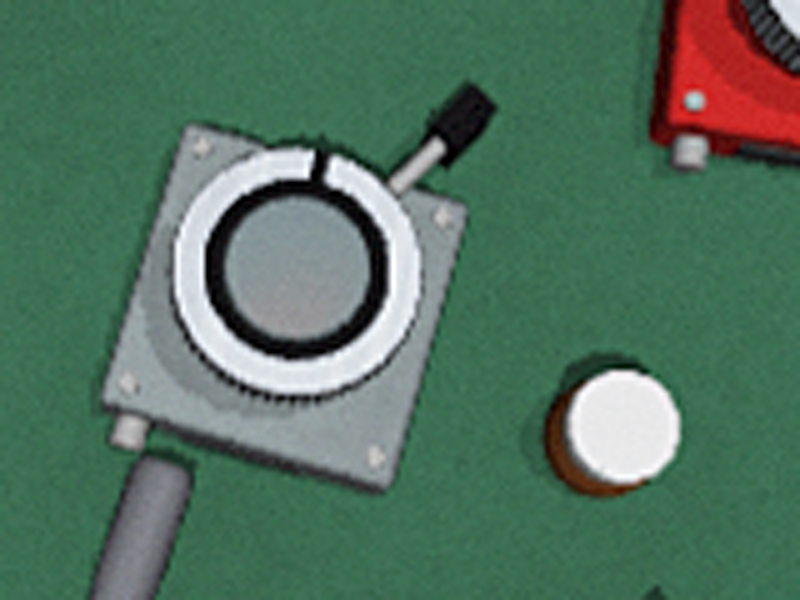

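View pics/sidec.png

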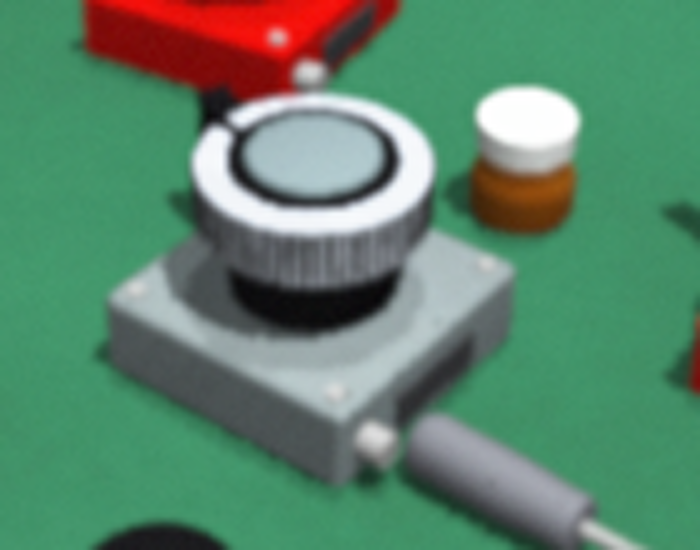

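```bash
cat > h.py <<'E'
import numpy as np,cv2
from cell import arm
C={n:arm.camera_info(n) for n in("side","top")}
def ray(n,p):
    c=C[n];u=cv2.undistortPoints(np.array([[p]],float),c["mtx"],c["dist_coeffs"])[0,0]
    return c["pose"][:3,3],c["pose"][:3,:3]@np.r_[u,1]
def atz(n,p,z):
    o,d=ray(n,p);return o+d*(z-o[2])/d[2]
def tri(ps):
    A=0;b=0
    for n,p in ps.items():
        o,d=ray(n,p);d=d/np.linalg.norm(d);P=np.eye(3)-np.outer(d,d);A=A+P;b=b+P@o
    return np.linalg.solve(A,b)
def proj(n,X):
    c=C[n];Ti=np.linalg.inv(c["pose"]);return cv2.projectPoints(np.atleast_2d(np.asarray(X,float)),cv2.Rodrigues(Ti[:3,:3])[0],Ti[:3,3],c["mtx"],c["dist_coeffs"])[0][:,0]
tc=lambda x,y:((x+.5)/5-.5+240,(y+.5)/5-.5+165)
sc=lambda x,y:((x+.5)/5-.5+220,(y+.5)/5-.5+165)
E
python3 - <<'E'
from h import *
print("tri",tri({"top":tc(297,271),"side":sc(313.5,163)}))
for p in[(172,271),(422,271),(297,147),(297,397)]:print(atz("top",tc(*p),.096))
for p in[(192,164),(435,164),(313,93),(313,235)]:print(atz("side",sc(*p),.096))
print("mark",atz("top",tc(319,165),.096), atz("side",sc(227,122),.096))
for p in[(190,125),(468,205),(387,488),(105,405)]:print("h",atz("top",tc(*p),.038))
print("tab",atz("top",tc(470,112),.066));print("jar",atz("top",tc(623,425),.05));
print("screw",atz("top",tc(165,462),.03));print("cap",atz("top",(222,228),.014))
print("red",[atz("top",p,.096) for p in((254,107),(414,156),(346,344))])
a=cv2.imread("pics/top0.png")[175:215,300:350]; cv2.imwrite("pics/tab.png",cv2.resize(a,None,fx=14,fy=14,interpolation=cv2.INTER_CUBIC))
E
```

```text
tri [0.56178256 0.01595243 0.09371908]
[0.55624772 0.06145902 0.096     ]
[ 0.5649203  -0.02985618  0.096     ]
[0.60758393 0.01957037 0.096     ]
[0.51420017 0.0121533  0.096     ]
[0.60236978 0.04040784 0.096     ]
[ 0.51923441 -0.00132581  0.096     ]
[ 0.58327375 -0.02525722  0.096     ]
[0.54076664 0.06026214 0.096     ]
mark [0.60145217 0.01088618 0.096     ] [0.60420492 0.00884172 0.096     ]
h [0.62911322 0.0606722  0.038     ]
h [ 0.60658695 -0.05313882  0.038     ]
h [ 0.49089326 -0.02861559  0.038     ]
h [0.51283311 0.08330445 0.038     ]
tab [ 0.63666961 -0.04789876  0.066     ]
jar [ 0.52207025 -0.1162996   0.05      ]
screw [0.49379047 0.05796763 0.03      ]
cap [0.54454134 0.16603643 0.014     ]
red [array([0.77624935, 0.12163614, 0.096     ]), array([ 0.70426689, -0.19462608,  0.096     ]), array([ 0.34900565, -0.08223645,  0.096     ])]
```

View pics/tab.png

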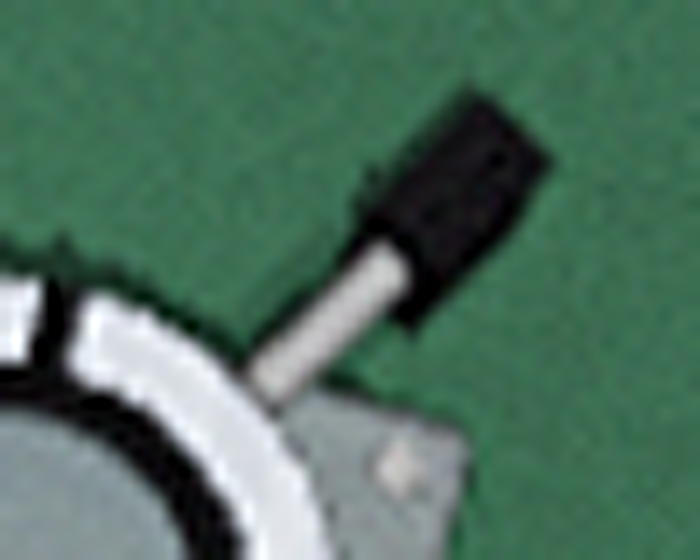

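The ring axis is at about (0.561, 0.016) and the fixture yaw at about −0.20 rad. The mark sits at about −7° in world axes and the lever at about −40°. Next I'll shut the gripper and travel high towards a start point on the left-near side of the ring.

Call:
{"api": "move_arm", "payload": {"steps": [[20, -22, 0, 0.03], [60, -66, 0, 0.1], [110, -122, 0, 0.18], [160, -178, 0, 0.26], [200, -222, 0, 0.32], [240, -266, 0, 0.38], [280, -310, 0, 0.44], [320, -355, 0, 0.5], [360, -400, 0, 0.57], [400, -444, 0, 0.64], [440, -488, 0, 0.7], [470, -522, 0, 0.75], [485, -538, 0, 0.773], [485, -538, 0, 0.773]], "grip": 0, "grip_force": 20}}

```text
clock: 1.85
position: [0.4901, 0.0544, 0.4043]
ee_rot: [-3.049, 0.754, 0.001]
force: [0.2, 0.3, -0.3]
width: 0.004
```

```bash
cat >> h.py <<'E'
from scipy.spatial.transform import Rotation as Ro
def st():
    s=arm.observe();M=Ro.from_rotvec(s["ee_rot"]).as_matrix()
    print(round(s["clock"],2),"j",s["joints"].round(3),"p",(s["position"]*1e3).round(1),"F",s["force"].round(1),"w",round(s["width"],3),"xhead",np.degrees(np.arctan2(M[1,0],M[0,0])).round(1),"tilt",np.degrees(np.arccos(-M[2,2])).round(2))
    return s,M
E
python3 -c "
from h import *
st()"
```

```text
1.85 j [ 0.071  0.249 -0.353  1.863  0.098  1.046 -2.376] p [490.1  54.4 404.3] F [ 0.2  0.3 -0.3] w 0.004 xhead -27.8 tilt 0.06
```

Call:
{"api": "move_arm", "payload": {"steps": [[0, 0, 30, 0], [0, 0, 70, 0], [0, 0, 110, 0], [0, 0, 135, 0], [0, 0, 148, 0], [0, 0, 148, 0]]}}

```text
clock: 2.6
position: [0.4896, 0.052, 0.2564]
ee_rot: [3.047, -0.76, -0.002]
force: [-0.0, 0.4, -0.1]
width: 0.007
```

```bash
python3 -c "
from h import *
s,M=st()
c=np.array([.5607,.0157])
print((M[:2,:2].T@(c-s['position'][:2]))*1e3)
cv2.imwrite('pics/s1.png',arm.get_image('side')[:,:,::-1][120:300,180:400].repeat(3,0).repeat(3,1))"
```

```text
2.6 j [ 0.028  0.434 -0.314  2.036  0.203  0.702 -2.475] p [489.6  52.  256.4] F [-0.   0.4 -0.1] w 0.007 xhead -28.0 tilt 0.08
[79.75892331 -1.35463087]
```

View pics/s1.png

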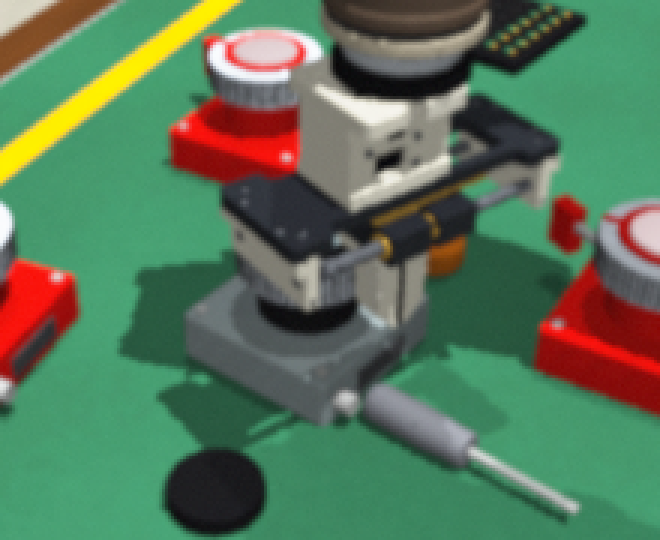

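The closed fingers stand beside the ring near (395,280) in the crop, at rim height, with the body clear above the lens. Now I'll approach slowly until they touch.

Call:
{"api": "move_arm", "payload": {"steps": [[6, -0.5, 0, 0], [12, -1, 0, 0], [17, -1.4, 0, 0], [19, -1.4, 0, 0], [20, -1.4, 0, 0], [20, -1.4, 0, 0]]}}

```text
clock: 3.4
position: [0.5082, 0.0446, 0.2567]
ee_rot: [3.048, -0.759, -0.0]
force: [0.1, -0.2, 0.2]
width: 0.007
```

```bash
python3 -c "
from h import *
s,M=st();c=np.array([.5607,.0157])
print((M[:2,:2].T@(c-s['position'][:2]))*1e3, M.T@s['force'])"
```

```text
3.4 j [ 0.043  0.456 -0.31   1.995  0.205  0.72  -2.451] p [508.2  44.6 256.7] F [ 0.1 -0.2  0.2] w 0.007 xhead -28.0 tilt 0.01
[59.95564843  0.9129306 ] [ 0.17822443  0.17770461 -0.23623145]
```

Call:
{"api": "move_arm", "payload": {"steps": [[1, 0, 0, 0], [2, 0, 0, 0], [3, 0, 0, 0], [3, 0, 0, 0]]}}

```text
clock: 3.9
position: [0.511, 0.0431, 0.2567]
ee_rot: [3.048, -0.759, 0.0]
force: [0.5, 1.0, 0.3]
width: 0.004
```

Call:
{"api": "move_arm", "payload": {"steps": [[1, 0, 0, 0], [2, 0, 0, 0], [2, 0, 0, 0]]}}

```text
clock: 4.28
position: [0.5121, 0.0426, 0.2566]
ee_rot: [3.048, -0.759, -0.002]
force: [-4.3, 2.9, 3.9]
width: 0.006
```

```bash
cat > orb.py <<'E'
import numpy as np,sys
def orb(R,deg,n,x0=0,y0=0,s=1):
    return [[round(x0+R*(1-np.cos(t)),1),round(y0+s*R*np.sin(t),1),0,round(-s*t,3)] for t in np.radians(np.linspace(deg/n,deg,n))]
if __name__=="__main__": print(orb(*map(float,sys.argv[1:3]),int(sys.argv[3]),*map(float,sys.argv[4:])))
E
python3 orb.py 53.5 120 15 1.5 0.9
```

```text
[[np.float64(2.0), np.float64(8.3), 0, np.float64(-0.14)], [np.float64(3.6), np.float64(15.6), 0, np.float64(-0.279)], [np.float64(6.1), np.float64(22.7), 0, np.float64(-0.419)], [np.float64(9.6), np.float64(29.3), 0, np.float64(-0.559)], [np.float64(14.0), np.float64(35.3), 0, np.float64(-0.698)], [np.float64(19.2), np.float64(40.7), 0, np.float64(-0.838)], [np.float64(25.1), np.float64(45.3), 0, np.float64(-0.977)], [np.float64(31.5), np.float64(49.0), 0, np.float64(-1.117)], [np.float64(38.5), np.float64(51.8), 0, np.float64(-1.257)], [np.float64(45.7), np.float64(53.6), 0, np.float64(-1.396)], [np.float64(53.1), np.float64(54.4), 0, np.float64(-1.536)], [np.float64(60.6), np.float64(54.1), 0, np.float64(-1.676)], [np.float64(67.9), np.float64(52.8), 0, np.float64(-1.815)], [np.float64(75.0), np.float64(50.5), 0, np.float64(-1.955)], [np.float64(81.7), np.float64(47.2), 0, np.float64(-2.094)]]
```

Call:
{"api": "move_arm", "payload": {"steps": [[1.5, 0.9, 0, 0], [2.0, 8.3, 0, -0.14], [3.6, 15.6, 0, -0.279], [6.1, 22.7, 0, -0.419], [9.6, 29.3, 0, -0.559], [14, 35.3, 0, -0.698]]}}

```text
clock: 5.03
position: [0.507, 0.0041, 0.2565]
ee_rot: [3.123, 0.336, -0.006]
force: [-7.4, -0.4, 7.5]
width: 0.007
```

```bash
cat >>h.py <<'E'
def rs(c=(.5607,.0157)):
    s,M=st();v=M[:2,:2].T@(np.array(c)-s['position'][:2])*1e3
    print("center in tool",v.round(1),"R",np.hypot(*v).round(1),"phi",np.degrees(np.arctan2(*(s['position'][:2]-c)[::-1])).round(1),"Ftool",(M.T@s['force']).round(1))
E
python3 -c "
from h import *
rs()
cv2.imwrite('pics/t2.png',arm.get_image('top')[:,:,::-1][150:290,230:400].repeat(4,0).repeat(4,1))"
```

```text
5.03 j [ 0.255  0.481 -0.489  1.99   0.326  0.75  -1.785] p [507.    4.1 256.5] F [-7.4 -0.4  7.5] w 0.007 xhead 12.3 tilt 0.21
center in tool [54.9  0.1] R 54.9 phi -167.8 Ftool [-7.3 -1.2 -7.5]
```

View pics/t2.png

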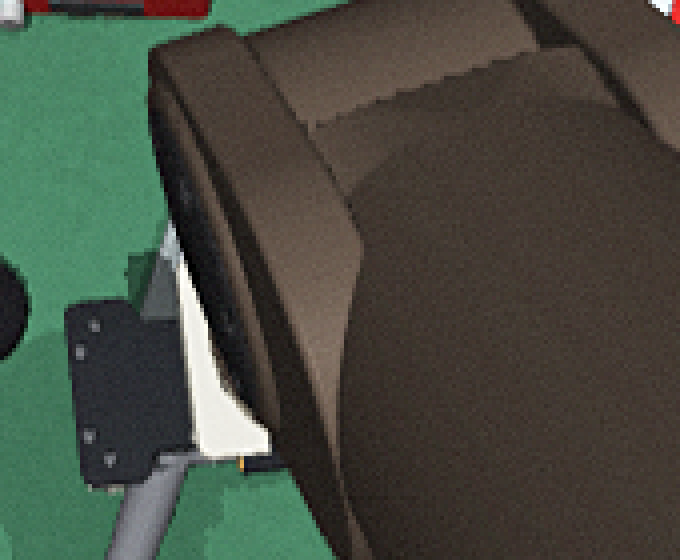

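Call:
{"api": "move_arm", "payload": {"steps": [[0, 0, -0.5, 0], [0, 0, -0.5, 0]]}}

```text
clock: 5.32
position: [0.5072, 0.0033, 0.2566]
ee_rot: [3.123, 0.327, -0.006]
force: [-7.4, -2.8, 1.4]
width: 0.008
```

```bash
python3 -c "
from h import *
rs()
cv2.imwrite('pics/s3.png',arm.get_image('side')[:,:,::-1][150:290,200:370].repeat(4,0).repeat(4,1))"
```

```text
5.33 j [ 0.255  0.481 -0.487  1.99   0.325  0.751 -1.789] p [507.2   3.3 256.6] F [-7.4 -2.8  1.4] w 0.008 xhead 12.0 tilt 0.23
center in tool [54.9 -1.1] R 54.9 phi -166.9 Ftool [-7.8  1.2 -1.3]
```

View pics/s3.png

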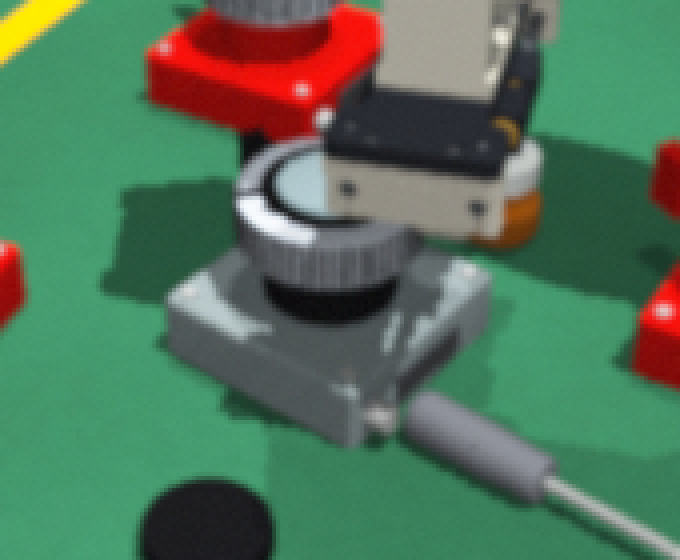

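```bash
python3 -c "
from h import *
c=np.array([.5607,.0157])
for p in [(200+252/4,150+189/4),sc(227,122)]:
  m=atz('side',p,.096)[:2]-c;print(m,np.degrees(np.arctan2(m[1],m[0])))
"
```

```text
[0.03334712 0.01997464] 30.92124824465736
[ 0.04350492 -0.00685828] -8.958592954289685
```

The mark has turned about 40°, equal to the finger's orbit, so it isn't slipping. I'll carry on along the orbit.

```bash
python3 -c "
from orb import orb
print([[float(a) for a in r] for r in orb(53.5,160,20)])"
```

```text
[[0.5, 7.4, 0.0, -0.14], [2.1, 14.7, 0.0, -0.279], [4.6, 21.8, 0.0, -0.419], [8.1, 28.4, 0.0, -0.559], [12.5, 34.4, 0.0, -0.698], [17.7, 39.8, 0.0, -0.838], [23.6, 44.4, 0.0, -0.977], [30.0, 48.1, 0.0, -1.117], [37.0, 50.9, 0.0, -1.257], [44.2, 52.7, 0.0, -1.396], [51.6, 53.5, 0.0, -1.536], [59.1, 53.2, 0.0, -1.676], [66.4, 51.9, 0.0, -1.815], [73.5, 49.6, 0.0, -1.955], [80.2, 46.3, 0.0, -2.094], [86.4, 42.2, 0.0, -2.234], [92.0, 37.2, 0.0, -2.374], [96.8, 31.4, 0.0, -2.513], [100.7, 25.1, 0.0, -2.653], [103.8, 18.3, 0.0, -2.793]]
```

Call:
{"api": "move_arm", "payload": {"steps": [[0.5, 7.4, 0.0, -0.14], [2.1, 14.7, 0.0, -0.279], [4.6, 21.8, 0.0, -0.419], [8.1, 28.4, 0.0, -0.559], [12.5, 34.4, 0.0, -0.698], [17.7, 39.8, 0.0, -0.838], [23.6, 44.4, 0.0, -0.977], [30.0, 48.1, 0.0, -1.117], [37.0, 50.9, 0.0, -1.257], [44.2, 52.7, 0.0, -1.396]]}}

```text
clock: 6.62
position: [0.5629, -0.0403, 0.2567]
ee_rot: [2.179, 2.261, -0.005]
force: [-0.5, -5.3, -1.1]
width: 0.001
```

```bash
python3 -c "
from h import *
rs()"
```

```text
6.62 j [ 0.537  0.65  -0.819  1.835  0.593  0.921 -0.52 ] p [562.9 -40.3 256.7] F [-0.5 -5.3 -1.1] w 0.001 xhead 92.1 tilt 0.2
center in tool [56.1 -0.1] R 56.1 phi -87.8 Ftool [-5.2 -0.7  1.1]
```

Call:
{"api": "move_arm", "payload": {"steps": [[1.0, 7.4, 0.0, -0.14], [2.6, 14.7, 0.0, -0.279], [5.1, 21.8, 0.0, -0.419], [8.6, 28.4, 0.0, -0.559], [13, 34.4, 0.0, -0.698], [18.2, 39.8, 0.0, -0.838], [24.1, 44.4, 0.0, -0.977], [30.5, 48.1, 0.0, -1.117], [37.5, 50.9, 0.0, -1.257], [44.7, 52.7, 0.0, -1.396]]}}

```text
clock: 7.88
position: [0.6166, 0.0064, 0.257]
ee_rot: [0.218, 3.128, -0.002]
force: [11.7, -2.5, -8.3]
width: -0.0
```

```bash
python3 -c "
from h import *
rs()
cv2.imwrite('pics/s4.png',arm.get_image('side')[:,:,::-1][150:290,200:370].repeat(4,0).repeat(4,1))"
```

```text
7.88 j [ 0.566  0.854 -1.106  1.693  0.841  1.139  0.646] p [616.6   6.4 257. ] F [11.7 -2.5 -8.3] w -0.0 xhead 172.0 tilt 0.34
center in tool [56.7  1.4] R 56.7 phi -9.4 Ftool [-11.9  -0.9   8.3]
```

View pics/s4.png

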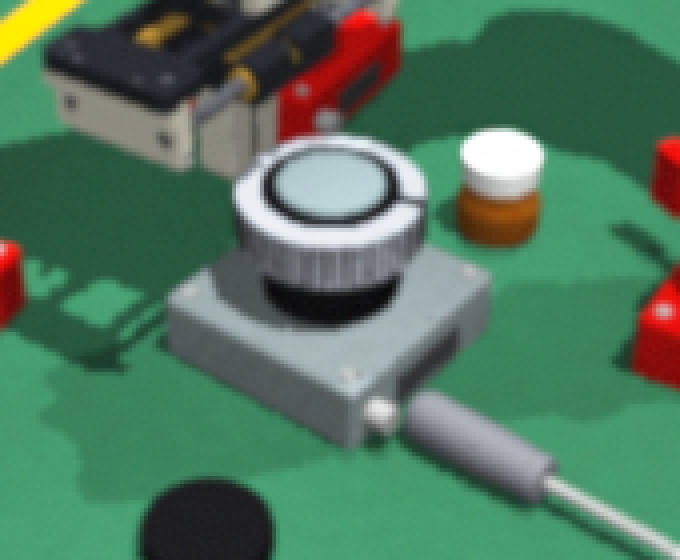

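```bash
python3 -c "
from h import *
c=np.array([.5607,.0157])
m=atz('side',(200+412/4,150+200/4),.096)[:2]-c;print(m,np.degrees(np.arctan2(m[1],m[0])))
from orb import orb
print([[float(a) for a in r] for r in orb(68,160,16,-12,0,-1)])
"
```

```text
[-0.03883183 -0.00602773] -171.17659588476286
[[-11.0, -11.8, 0.0, 0.175], [-7.9, -23.3, 0.0, 0.349], [-2.9, -34.0, 0.0, 0.524], [3.9, -43.7, 0.0, 0.698], [12.3, -52.1, 0.0, 0.873], [22.0, -58.9, 0.0, 1.047], [32.7, -63.9, 0.0, 1.222], [44.2, -67.0, 0.0, 1.396], [56.0, -68.0, 0.0, 1.571], [67.8, -67.0, 0.0, 1.745], [79.3, -63.9, 0.0, 1.92], [90.0, -58.9, 0.0, 2.094], [99.7, -52.1, 0.0, 2.269], [108.1, -43.7, 0.0, 2.443], [114.9, -34.0, 0.0, 2.618], [119.9, -23.3, 0.0, 2.793]]
```

The ring has turned about 198° so far. I'll back off and swing back clear of the rim.

Call:
{"api": "move_arm", "payload": {"steps": [[-6, 0, 0, 0], [-12, -1, 0, 0], [-11.0, -11.8, 0.0, 0.175], [-7.9, -23.3, 0.0, 0.349], [-2.9, -34.0, 0.0, 0.524], [3.9, -43.7, 0.0, 0.698], [12.3, -52.1, 0.0, 0.873], [22.0, -58.9, 0.0, 1.047], [32.7, -63.9, 0.0, 1.222], [44.2, -67.0, 0.0, 1.396], [56.0, -68.0, 0.0, 1.571], [67.8, -67.0, 0.0, 1.745], [79.3, -63.9, 0.0, 1.92], [90.0, -58.9, 0.0, 2.094], [99.7, -52.1, 0.0, 2.269], [108.1, -43.7, 0.0, 2.443], [114.9, -34.0, 0.0, 2.618], [119.9, -23.3, 0.0, 2.793], [119.9, -23.3, 0.0, 2.793]]}}

```text
clock: 10.3
position: [0.4918, 0.0032, 0.2575]
ee_rot: [3.124, 0.332, 0.001]
force: [0.2, -0.9, 0.1]
width: 0.008
```

```bash
python3 -c "
from h import *
rs()
from orb import orb
print([[float(a) for a in r] for r in orb(68,60,6,0,0,-1)])"
```

```text
10.3 j [ 0.274  0.462 -0.51   2.026  0.332  0.733 -1.799] p [491.8   3.2 257.5] F [ 0.2 -0.9  0.1] w 0.008 xhead 12.1 tilt 0.03
center in tool [70.   2.2] R 70.0 phi -169.7 Ftool [ 0.   0.9 -0.1]
[[1.0, -11.8, 0.0, 0.175], [4.1, -23.3, 0.0, 0.349], [9.1, -34.0, 0.0, 0.524], [15.9, -43.7, 0.0, 0.698], [24.3, -52.1, 0.0, 0.873], [34.0, -58.9, 0.0, 1.047]]
```

Call:
{"api": "move_arm", "payload": {"steps": [[1.5, -10, 0.0, 0.175], [5, -20, 0.0, 0.349], [11, -31, 0.0, 0.524], [18, -40, 0.0, 0.698], [23.3, -44.5, 0.0, 0.785], [23.3, -44.5, 0.0, 0.785]]}}

```text
clock: 11.05
position: [0.5058, 0.0507, 0.2572]
ee_rot: [3.014, -0.886, 0.0]
force: [-0.6, -0.0, -0.7]
width: 0.005
```

```bash
python3 -c "
from h import *
rs()
cv2.imwrite('pics/s5.png',arm.get_image('side')[:,:,::-1][150:290,200:370].repeat(4,0).repeat(4,1))"
```

```text
11.05 j [ 0.028  0.452 -0.307  1.999  0.202  0.719 -2.545] p [505.8  50.7 257.2] F [-0.6 -0.  -0.7] w 0.005 xhead -32.8 tilt 0.02
center in tool [65.1 -0.3] R 65.1 phi 147.5 Ftool [-0.5  0.3  0.7]
```

View pics/s5.png

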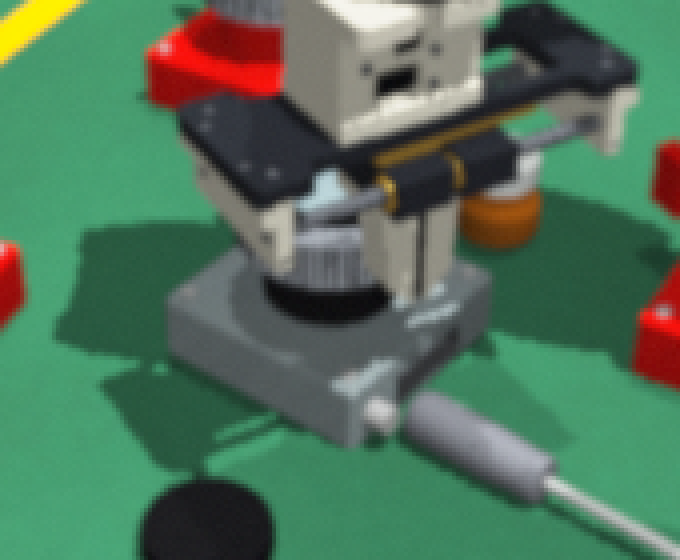

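```bash
sed -i 's/c=(.5607,.0157)/c=(.5616,.0154)/' h.py; python3 -c "
from h import *
rs()
from orb import orb
print([[float(a) for a in r] for r in orb(53.5,156,19,12.2,0)])"
```

```text
11.1 j [ 0.029  0.452 -0.307  2.     0.202  0.719 -2.544] p [505.5  50.3 257.1] F [-0.7 -0.4  0.6] w 0.004 xhead -32.7 tilt 0.02
center in tool [66.  -0.9] R 66.0 phi 148.1 Ftool [-0.4  0.7 -0.6]
[[12.7, 7.6, 0.0, -0.143], [14.4, 15.1, 0.0, -0.287], [17.1, 22.3, 0.0, -0.43], [20.8, 29.0, 0.0, -0.573], [25.4, 35.1, 0.0, -0.717], [30.8, 40.5, 0.0, -0.86], [36.9, 45.1, 0.0, -1.003], [43.7, 48.8, 0.0, -1.146], [50.9, 51.4, 0.0, -1.29], [58.4, 53.0, 0.0, -1.433], [66.0, 53.5, 0.0, -1.576], [73.6, 52.9, 0.0, -1.72], [81.1, 51.2, 0.0, -1.863], [88.3, 48.5, 0.0, -2.006], [95.0, 44.8, 0.0, -2.15], [101.1, 40.2, 0.0, -2.293], [106.4, 34.7, 0.0, -2.436], [111.0, 28.5, 0.0, -2.579], [114.6, 21.8, 0.0, -2.723]]
```

Call:
{"api": "move_arm", "payload": {"steps": [[6, 0, 0, 0], [10, 0, 0, 0], [12.2, 0, 0, 0], [12.7, 7.6, 0, -0.143], [14.4, 15.1, 0, -0.287], [17.1, 22.3, 0, -0.43], [20.8, 29, 0, -0.573], [25.4, 35.1, 0, -0.717], [30.8, 40.5, 0, -0.86], [36.9, 45.1, 0, -1.003], [43.7, 48.8, 0, -1.146], [50.9, 51.4, 0, -1.29], [58.4, 53, 0, -1.433]]}}

```text
clock: 12.72
position: [0.525, -0.0269, 0.2571]
ee_rot: [2.854, 1.311, -0.003]
force: [-2.3, -1.2, 1.0]
width: 0.005
```

```bash
python3 -c "
from h import *
rs()
from orb import orb
print([[float(a) for a in r] for r in orb(53.5,120,15,0,0)])"
```

```text
12.72 j [ 0.435  0.546 -0.666  1.936  0.458  0.816 -1.192] p [525.  -26.9 257.1] F [-2.3 -1.2  1. ] w 0.005 xhead 49.4 tilt 0.13
center in tool [55.9  0.2] R 55.9 phi -130.8 Ftool [-2.4 -0.9 -1. ]
[[0.5, 7.4, 0.0, -0.14], [2.1, 14.7, 0.0, -0.279], [4.6, 21.8, 0.0, -0.419], [8.1, 28.4, 0.0, -0.559], [12.5, 34.4, 0.0, -0.698], [17.7, 39.8, 0.0, -0.838], [23.6, 44.4, 0.0, -0.977], [30.0, 48.1, 0.0, -1.117], [37.0, 50.9, 0.0, -1.257], [44.2, 52.7, 0.0, -1.396], [51.6, 53.5, 0.0, -1.536], [59.1, 53.2, 0.0, -1.676], [66.4, 51.9, 0.0, -1.815], [73.5, 49.6, 0.0, -1.955], [80.2, 46.3, 0.0, -2.094]]
```

Call:
{"api": "move_arm", "payload": {"steps": [[2, 7.4, 0, -0.14], [3.6, 14.7, 0, -0.279], [6.1, 21.8, 0, -0.419], [9.6, 28.4, 0, -0.559], [14, 34.4, 0, -0.698], [19, 39.8, 0, -0.838], [24.7, 44.4, 0, -0.977], [31, 48.1, 0, -1.117], [37.8, 50.9, 0, -1.257], [44.8, 52.7, 0, -1.396], [52, 53.5, 0, -1.536], [59.1, 53.2, 0, -1.676], [66.4, 51.9, 0, -1.815], [73.5, 49.6, 0, -1.955], [80.2, 46.3, 0, -2.094]]}}

```text
clock: 14.6
position: [0.6158, 0.0019, 0.2574]
ee_rot: [0.297, 3.122, -0.002]
force: [12.8, -3.9, -6.4]
width: 0.003
```

```bash
python3 -c "
from h import *
rs()
cv2.imwrite('pics/s6.png',arm.get_image('side')[:,:,::-1][150:290,200:370].repeat(4,0).repeat(4,1))"
```

```text
14.6 j [ 0.576  0.856 -1.112  1.695  0.844  1.142  0.599] p [615.8   1.9 257.4] F [12.8 -3.9 -6.4] w 0.003 xhead 169.1 tilt 0.35
center in tool [55.8  3. ] R 55.9 phi -14.0 Ftool [-13.3  -1.4   6.5]
```

View pics/s6.png

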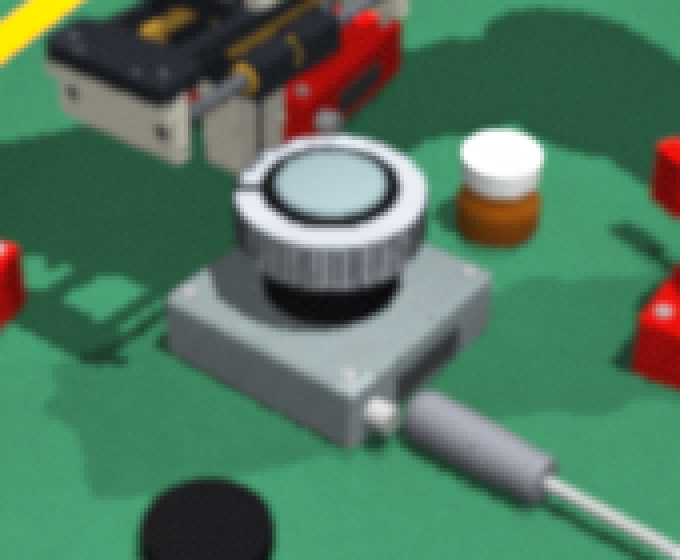

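```bash
python3 -c "
from h import *
c=np.array([.5616,.0154])
for p in [sc(227,122),(200+250/4,150+186/4)]:
  m=atz('side',p,.096)[:2]-c;print(m,np.degrees(np.arctan2(m[1],m[0])))
"
```

```text
[ 0.04260492 -0.00655828] -8.750988529378578
[0.03451717 0.01848671] 28.172608047614787
```

Call:
{"api": "move_arm", "payload": {"steps": [[-6, 0, 0, 0], [-12, 1, 0, 0], [-11.0, -9, 0.0, 0.175], [-7.9, -20.3, 0.0, 0.349], [-2.9, -31.0, 0.0, 0.524], [3.9, -40.7, 0.0, 0.698], [12.3, -49.1, 0.0, 0.873], [22.0, -56, 0.0, 1.047], [32.7, -61, 0.0, 1.222], [44.2, -64.0, 0.0, 1.396], [56.0, -65.0, 0.0, 1.571], [67.8, -64.0, 0.0, 1.745], [79.3, -61, 0.0, 1.92], [90.0, -56, 0.0, 2.094], [99.7, -49, 0.0, 2.269], [108.1, -40.7, 0.0, 2.443], [114.9, -31.0, 0.0, 2.618], [119.9, -20.3, 0.0, 2.793], [119.9, -20.3, 0.0, 2.793]]}}

```text
clock: 17.02
position: [0.4913, 0.0085, 0.2575]
ee_rot: [3.131, 0.252, 0.0]
force: [-0.6, -0.1, 0.1]
width: 0.004
```

```bash
python3 -c "
from h import *
rs()"
```

```text
17.02 j [ 0.268  0.463 -0.515  2.026  0.335  0.734 -1.864] p [491.3   8.5 257.5] F [-0.6 -0.1  0.1] w 0.004 xhead 9.2 tilt 0.02
center in tool [70.5  4.4] R 70.6 phi -174.4 Ftool [-0.6  0.  -0.1]
```

Call:
{"api": "move_arm", "payload": {"steps": [[1.5, -8, 0.0, 0.175], [5, -18, 0.0, 0.349], [11, -28, 0.0, 0.524], [17, -35.5, 0.0, 0.65], [20, -38.1, 0.0, 0.7], [20, -38.1, 0.0, 0.7]]}}

```text
clock: 17.77
position: [0.5055, 0.0481, 0.2571]
ee_rot: [3.028, -0.835, -0.0]
force: [-0.7, 0.4, -0.1]
width: 0.005
```

```bash
python3 -c "
from h import *
rs()"
```

```text
17.77 j [ 0.053  0.455 -0.333  1.999  0.22   0.722 -2.523] p [505.5  48.1 257.1] F [-0.7  0.4 -0.1] w 0.005 xhead -30.8 tilt 0.02
center in tool [65.  -0.7] R 65.0 phi 149.8 Ftool [-0.9  0.   0.1]
```

Call:
{"api": "move_arm", "payload": {"steps": [[6, 0, 0, 0], [10, 0, 0, 0], [12.2, 0, 0, 0], [12.7, 7.6, 0, -0.143], [14.4, 15.1, 0, -0.287], [17.1, 22.3, 0, -0.43], [20.8, 29, 0, -0.573], [25.4, 35.1, 0, -0.717], [30.8, 40.5, 0, -0.86], [36.9, 45.1, 0, -1.003], [43.7, 48.8, 0, -1.146], [50.9, 51.4, 0, -1.29], [58.4, 53, 0, -1.433]]}}

```text
clock: 19.4
position: [0.5274, -0.0288, 0.257]
ee_rot: [2.831, 1.36, -0.004]
force: [-2.8, -1.0, 1.4]
width: 0.007
```

```bash
python3 -c "
from h import *
rs()"
```

```text
19.4 j [ 0.454  0.557 -0.691  1.929  0.477  0.827 -1.171] p [527.4 -28.8 257. ] F [-2.8 -1.   1.4] w 0.007 xhead 51.3 tilt 0.15
center in tool [55.9 -0.9] R 55.9 phi -127.8 Ftool [-2.5 -1.5 -1.4]
```

Call:
{"api": "move_arm", "payload": {"steps": [[2, 7.4, 0, -0.14], [3.6, 14.7, 0, -0.279], [6.1, 21.8, 0, -0.419], [9.6, 28.4, 0, -0.559], [14, 34.4, 0, -0.698], [19, 39.8, 0, -0.838], [24.7, 44.4, 0, -0.977], [31, 48.1, 0, -1.117], [37.8, 50.9, 0, -1.257], [44.8, 52.7, 0, -1.396], [52, 53.5, 0, -1.536], [59.1, 53.2, 0, -1.676], [66.4, 51.9, 0, -1.815], [73.5, 49.6, 0, -1.955], [80.2, 46.3, 0, -2.094]]}}

```text
clock: 21.28
position: [0.6166, 0.0036, 0.2573]
ee_rot: [0.243, 3.128, -0.002]
force: [9.5, -3.1, -4.6]
width: 0.003
```

```bash
python3 -c "
from h import *
rs()
cv2.imwrite('pics/s7.png',arm.get_image('side')[:,:,::-1][150:290,200:370].repeat(4,0).repeat(4,1))"
```

```text
21.27 j [ 0.58   0.868 -1.132  1.692  0.858  1.157  0.622] p [616.6   3.6 257.3] F [ 9.5 -3.1 -4.6] w 0.003 xhead 171.1 tilt 0.26
center in tool [56.1  3.2] R 56.2 phi -12.1 Ftool [-9.9 -1.6  4.6]
```

View pics/s7.png

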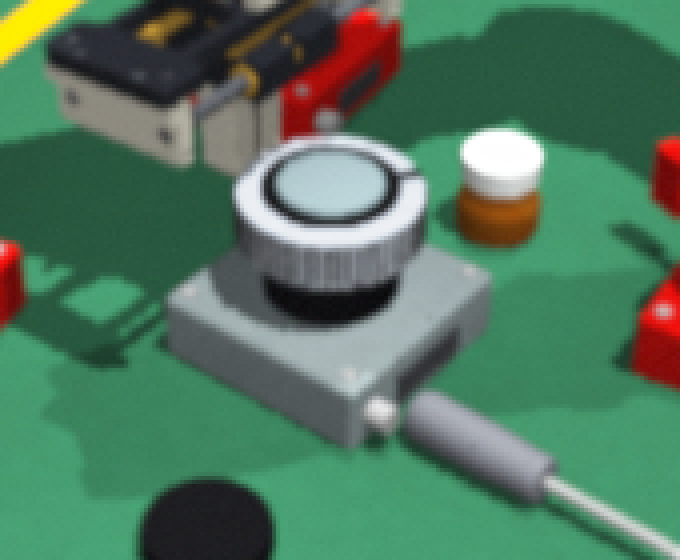

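```bash
python3 -c "
from h import *
c=np.array([.5616,.0154])
for p in [(200+409/4,150+176/4)]:
  m=atz('side',p,.096)[:2]-c;print(m,np.degrees(np.arctan2(m[1],m[0])))
"
```

```text
[-0.03020115 -0.02352752] -142.0804415687896
```

Call:
{"api": "move_arm", "payload": {"steps": [[-6, 0, 0, 0], [-12, 1, 0, 0], [-11.0, -9, 0.0, 0.175], [-7.9, -20.3, 0.0, 0.349], [-2.9, -31.0, 0.0, 0.524], [3.9, -40.7, 0.0, 0.698], [12.3, -49.1, 0.0, 0.873], [22.0, -56, 0.0, 1.047], [32.7, -61, 0.0, 1.222], [44.2, -64.0, 0.0, 1.396], [56.0, -65.0, 0.0, 1.571], [67.8, -64.0, 0.0, 1.745], [79.3, -61, 0.0, 1.92], [90.0, -56, 0.0, 2.094], [99.7, -49, 0.0, 2.269], [99.7, -49, 0, 2.269]]}}

```text
clock: 23.32
position: [0.5079, -0.0262, 0.2576]
ee_rot: [2.941, 1.104, -0.0]
force: [-0.0, 1.2, -0.1]
width: 0.005
```

```bash
python3 -c "
from h import *
rs()
cv2.imwrite('pics/s8.png',arm.get_image('side')[:,:,::-1][150:290,200:370].repeat(4,0).repeat(4,1))"
```

```text
23.32 j [ 0.443  0.522 -0.669  1.977  0.45   0.793 -1.337] p [507.9 -26.2 257.6] F [-0.   1.2 -0.1] w 0.005 xhead 41.2 tilt 0.03
center in tool [67.8  4. ] R 67.9 phi -142.2 Ftool [ 0.8 -0.9  0.1]
```

View pics/s8.png

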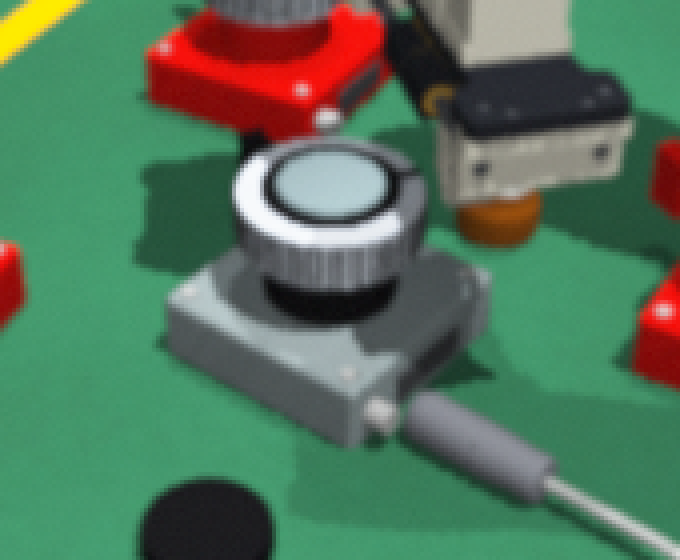

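```bash
python3 -c "
from orb import orb
print([[float(a) for a in r] for r in orb(53.5,120,15,14.8,4)])"
```

```text
[[15.3, 11.4, 0.0, -0.14], [16.9, 18.7, 0.0, -0.279], [19.4, 25.8, 0.0, -0.419], [22.9, 32.4, 0.0, -0.559], [27.3, 38.4, 0.0, -0.698], [32.5, 43.8, 0.0, -0.838], [38.4, 48.4, 0.0, -0.977], [44.8, 52.1, 0.0, -1.117], [51.8, 54.9, 0.0, -1.257], [59.0, 56.7, 0.0, -1.396], [66.4, 57.5, 0.0, -1.536], [73.9, 57.2, 0.0, -1.676], [81.2, 55.9, 0.0, -1.815], [88.3, 53.6, 0.0, -1.955], [95.0, 50.3, 0.0, -2.094]]
```

Call:
{"api": "move_arm", "payload": {"steps": [[7, 4, 0, 0], [12, 4, 0, 0], [14.8, 4, 0, 0], [15.3, 11.4, 0.0, -0.14], [16.9, 18.7, 0.0, -0.279], [19.4, 25.8, 0.0, -0.419], [22.9, 32.4, 0.0, -0.559], [27.3, 38.4, 0.0, -0.698], [32.5, 43.8, 0.0, -0.838], [38.4, 48.4, 0.0, -0.977], [44.8, 52.1, 0.0, -1.117], [51.8, 54.9, 0.0, -1.257], [59.0, 56.7, 0.0, -1.396], [66.4, 57.5, 0.0, -1.536], [73.9, 57.2, 0.0, -1.676], [81.2, 55.9, 0.0, -1.815], [88.3, 53.6, 0.0, -1.955], [95.0, 50.3, 0.0, -2.094], [95.0, 50.3, 0.0, -2.094]]}}

```text
clock: 25.75
position: [0.6148, -0.0032, 0.2571]
ee_rot: [0.517, 3.096, 0.002]
force: [7.2, -1.2, -2.3]
width: 0.005
```

```bash
python3 -c "
from h import *
rs()
a=arm.get_image('side')[:,:,::-1][165:275,220:360]; cv2.imwrite('pics/s9.png',cv2.resize(a,None,fx=5,fy=5,interpolation=cv2.INTER_CUBIC))"
```

```text
25.75 j [ 0.585  0.855 -1.111  1.696  0.84   1.141  0.469] p [614.8  -3.2 257.1] F [ 7.2 -1.2 -2.3] w 0.005 xhead 161.1 tilt 0.18
center in tool [56.3  0.3] R 56.3 phi -19.2 Ftool [-7.2  1.2  2.3]
```

View pics/s9.png

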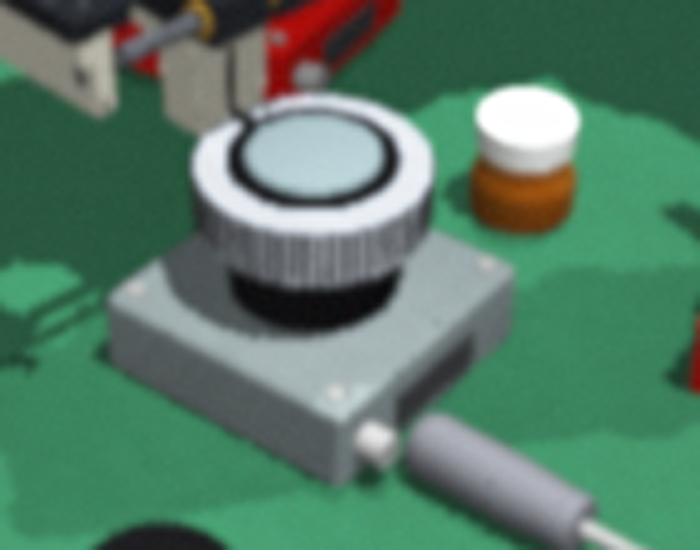

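```bash
python3 -c "
from h import *
c=np.array([.5616,.0154])
a=cv2.imread('pics/side0.png')[180:200,255:285];b=cv2.imread('pics/s9.png')
b2=arm.get_image('side')[:,:,::-1][180:200,255:285]
cv2.imwrite('pics/cmp.png',np.hstack([cv2.resize(x,None,fx=12,fy=12,interpolation=cv2.INTER_CUBIC) for x in (a,b2)]))
for p in [sc(227,122),sc(241,116)]:
  m=atz('side',p,.096)[:2]-c;print(m,np.degrees(np.arctan2(m[1],m[0])))
"
```

```text
[ 0.04260492 -0.00655828] -8.750988529378578
[ 0.03968753 -0.01282137] -17.903460568097735
```

View pics/cmp.png

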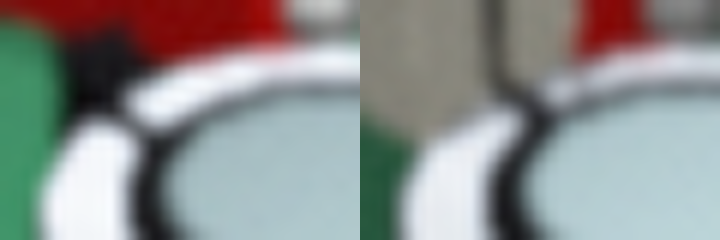

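Call:
{"api": "move_arm", "payload": {"steps": [[0.2, 3.7, 0, -0.07], [0.5, 7.4, 0, -0.14], [0.5, 7.4, 0, -0.14], [-5, 7.4, 0, -0.14], [-16, 7.4, 0, -0.14], [-40, 7.4, -20, -0.14], [-80, 7.4, -40, -0.14], [-110, 7.4, -50, -0.14]]}}

```text
clock: 26.85
position: [0.7211, -0.0324, 0.3082]
ee_rot: [0.302, 3.126, 0.001]
force: [0.3, 0.7, -0.5]
width: 0.004
```

```bash
python3 -c "
from h import *
rs()
for n in('side','top'):
  cv2.imwrite(f'pics/{n}10.png',arm.get_image(n)[:,:,::-1])
A=cv2.imread('pics/top0.png');B=cv2.imread('pics/top10.png')
f=lambda x,r:cv2.resize(x[r[0]:r[1],r[2]:r[3]],None,fx=6,fy=6,interpolation=cv2.INTER_CUBIC)
r=(185,251,267,333);cv2.imwrite('pics/cmpt.png',np.hstack([f(A,r),f(B,r)]))
A=cv2.imread('pics/side0.png');B=cv2.imread('pics/side10.png')
r=(175,235,250,316);cv2.imwrite('pics/cmps.png',np.hstack([f(A,r),f(B,r)]))
"
```

```text
26.85 j [ 0.522  0.933 -1.117  1.351  0.833  1.354  0.785] p [721.1 -32.4 308.2] F [ 0.3  0.7 -0.5] w 0.004 xhead 168.9 tilt 0.06
center in tool [165.7  16.3] R 166.5 phi -16.7 Ftool [-0.1  0.7  0.5]
```

View pics/cmpt.png

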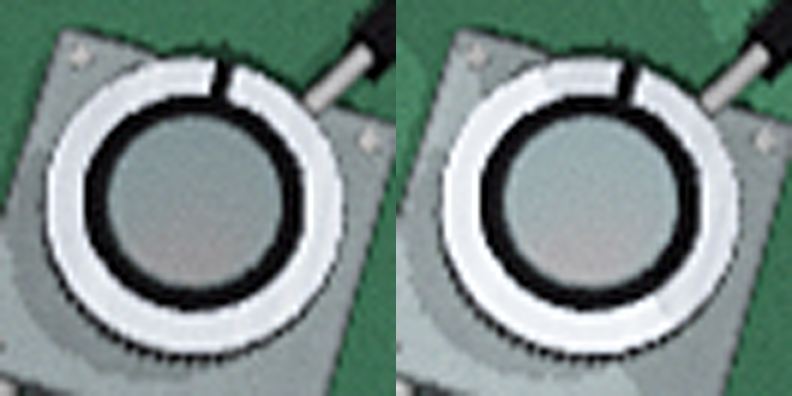

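View pics/cmps.png

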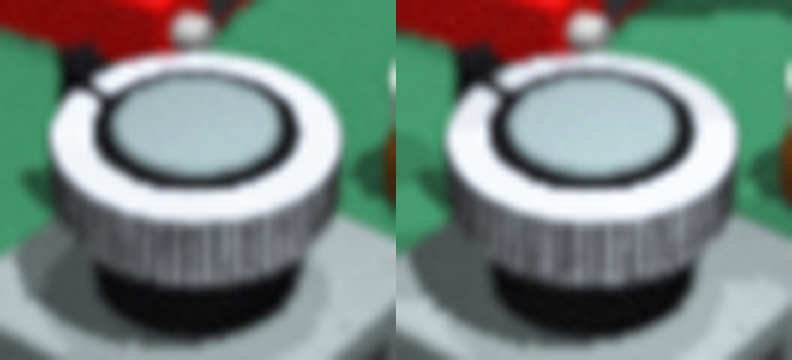

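```bash
python3 -c "
from h import *
c=np.array([.5612,.0155])
th=np.radians(np.arange(-40,30,.25))
for f in('top0','top10'):
  g=cv2.imread(f'pics/{f}.png',0).astype(np.float32);acc=0
  for r in(.038,.040,.042):
    P=proj('top',np.c_[c[0]+r*np.cos(th),c[1]+r*np.sin(th),0*th+.096]).astype(np.float32)
    acc=acc+cv2.remap(g,P[:,0:1],P[:,1:2],cv2.INTER_LINEAR)[:,0]
  w=np.clip(.7*np.median(acc)-acc,0,None);print(f,(w*np.degrees(th)).sum()/w.sum(),w.max(),np.median(acc))
"
```

```text
top0 -6.751474947290064 467.1897 673.9624
top10 -10.905010258676926 446.68472 659.438
```

The ring is 4.2° short of two full turns, so I'll nudge it by that much.

Call:
{"api": "move_arm", "payload": {"steps": [[40, 8, 20, 0], [75, 14, 40, 0], [97, 16.3, 51, 0], [104, 16.3, 51, 0], [109, 16.3, 51, 0], [111.2, 16.3, 51, 0], [111.2, 16.3, 51, 0]]}}

```text
clock: 27.82
position: [0.6162, 0.0043, 0.2566]
ee_rot: [0.305, 3.121, 0.001]
force: [12.6, -1.1, -10.1]
width: 0.007
```

```bash
python3 -c "
from h import *
rs()"
```

```text
27.82 j [ 0.581  0.87  -1.133  1.694  0.861  1.154  0.578] p [616.2   4.3 256.6] F [ 12.6  -1.1 -10.1] w 0.007 xhead 168.8 tilt 0.35
center in tool [55.7  0.3] R 55.7 phi -11.4 Ftool [-12.5   1.4  10.2]
```

Call:
{"api": "move_arm", "payload": {"steps": [[0, 0, 0.6, 0], [0, 2, 0.6, -0.037], [0.1, 4.1, 0.6, -0.073], [0.1, 4.1, 0.6, -0.073], [-6, 4.1, 0.6, -0.073], [-16, 4.1, 0, -0.073], [-40, 4, -20, -0.07], [-80, 4, -40, -0.07], [-110, 4, -50, -0.07]]}}

```text
clock: 28.95
position: [0.7238, -0.0117, 0.3076]
ee_rot: [0.193, 3.134, 0.001]
force: [0.1, 0.8, -0.3]
width: 0.004
```

```bash
cat > mk.py <<'E'
from h import *
def mark(f):
  c=np.array([.5612,.0155]);th=np.radians(np.arange(-40,30,.25))
  g=cv2.imread(f'pics/{f}.png',0).astype(np.float32);acc=0
  for r in(.038,.040,.042):
    P=proj('top',np.c_[c[0]+r*np.cos(th),c[1]+r*np.sin(th),0*th+.096]).astype(np.float32)
    acc=acc+cv2.remap(g,P[:,0:1],P[:,1:2],cv2.INTER_LINEAR)[:,0]
  w=np.clip(.7*np.median(acc)-acc,0,None);print(f,(w*np.degrees(th)).sum()/w.sum(),w.max())
E
python3 -c "
from mk import *
rs()
cv2.imwrite('pics/top11.png',arm.get_image('top')[:,:,::-1])
mark('top11')
a=cv2.imread('pics/top11.png')[150:290,230:400].repeat(4,0).repeat(4,1);cv2.imwrite('pics/t11.png',a)
"
```

```text
28.95 j [ 0.493  0.94  -1.125  1.345  0.84   1.36   0.824] p [723.8 -11.7 307.6] F [ 0.1  0.8 -0.3] w 0.004 xhead 173.0 tilt 0.09
center in tool [164.3   7. ] R 164.5 phi -9.5 Ftool [0.  0.8 0.3]
top11 -7.219077609215006 457.07812
```

View pics/t11.png

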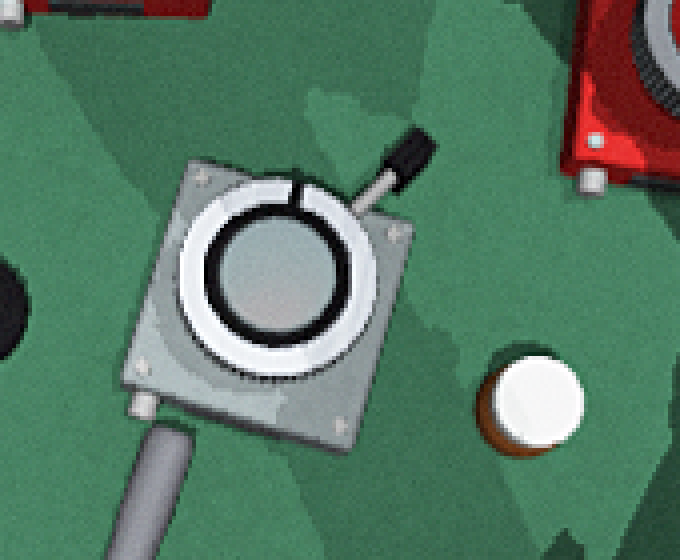

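The ring is within 0.5° of its starting mark after two turns (198 + 199 + 190 + 135 ≈ 722°). Next I'll move to the clockwise side of the tab.

Call:
{"api": "move_arm", "payload": {"steps": [[20, -16, 0, 0.1], [45, -35, 0, 0.25], [70, -54, 0, 0.4], [92, -71, 0, 0.53], [102, -79, 0, 0.576], [102, -79, 20, 0.576], [102, -79, 50, 0.576], [102, -79, 72, 0.576], [102, -79, 80, 0.576], [102, -79, 80, 0.576]]}}

```text
clock: 30.25
position: [0.6113, -0.0768, 0.2258]
ee_rot: [-1.073, -2.952, -0.0]
force: [0.1, -0.5, 0.6]
width: 0.005
```

```bash
python3 -c "
from h import *
rs((.5612,.0155))
cv2.imwrite('pics/s12.png',arm.get_image('side')[:,:,::-1][130:270,200:370].repeat(4,0).repeat(4,1))"
```

```text
30.25 j [ 0.659  0.854 -1.012  1.716  0.822  1.058  0.236] p [611.3 -76.8 225.8] F [ 0.1 -0.5  0.6] w 0.005 xhead 140.1 tilt 0.05
center in tool [97.6 38.6] R 105.0 phi -61.5 Ftool [-0.4 -0.3 -0.6]
```

View pics/s12.png

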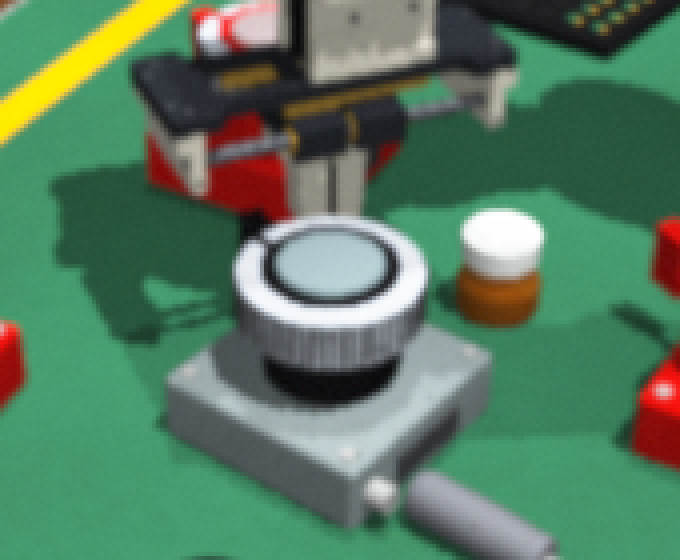

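```bash
python3 -c "
import numpy as np
C=np.array([97.6,38.6]);v=np.array([-97.6,-26])
for d in range(4,73,4):
  t=np.radians(d);p=C+[v[0]*np.cos(t)+v[1]*np.sin(t),-v[0]*np.sin(t)+v[1]*np.cos(t)];print([*map(float,p.round(1)),0,-round(float(t),3)],end=', ')
"
```

```text
[-1.6, 19.5, 0, -0.07], [-2.7, 26.4, 0, -0.14], [-3.3, 33.5, 0, -0.209], [-3.4, 40.5, 0, -0.279], [-3.0, 47.5, 0, -0.349], [-2.1, 54.5, 0, -0.419], [-0.8, 61.5, 0, -0.489], [1.1, 68.3, 0, -0.559], [3.4, 74.9, 0, -0.628], [6.1, 81.4, 0, -0.698], [9.3, 87.7, 0, -0.768], [13.0, 93.7, 0, -0.838], [17.0, 99.5, 0, -0.908], [21.5, 105.0, 0, -0.977], [26.3, 110.1, 0, -1.047], [31.4, 114.9, 0, -1.117], [36.9, 119.4, 0, -1.187], [42.7, 123.4, 0, -1.257],
```

Call:
{"api": "move_arm", "payload": {"steps": [[0, 5, 0, 0], [0, 10, 0, 0], [0, 13, 0, 0], [0, 13, 0, 0]]}}

```text
clock: 30.8
position: [0.6196, -0.0668, 0.2264]
ee_rot: [1.073, 2.952, 0.0]
force: [0.1, 1.1, -1.3]
width: 0.005
```

Call:
{"api": "move_arm", "payload": {"steps": [[-1.6, 6.9, 0, -0.07], [-2.7, 13.8, 0, -0.14], [-3.3, 20.9, 0, -0.209], [-3.4, 27.9, 0, -0.279], [-3.0, 34.9, 0, -0.349], [-2.1, 41.9, 0, -0.419], [-0.8, 48.9, 0, -0.489], [1.1, 55.7, 0, -0.559], [3.4, 62.3, 0, -0.628], [6.1, 68.8, 0, -0.698], [9.3, 75.1, 0, -0.768], [13.0, 81.1, 0, -0.838]]}}

```text
clock: 32.3
position: [0.6619, 0.0029, 0.2262]
ee_rot: [-0.222, 3.133, -0.001]
force: [0.3, -1.1, -0.3]
width: 0.005
```

```bash
python3 -c "
from h import *
rs((.5612,.0155))
cv2.imwrite('pics/s13.png',arm.get_image('side')[:,:,::-1][130:270,200:370].repeat(4,0).repeat(4,1))
cv2.imwrite('pics/t13.png',arm.get_image('top')[:,:,::-1][130:270,230:400].repeat(4,0).repeat(4,1))"
```

```text
32.3 j [ 0.545  0.981 -1.144  1.588  0.942  1.209  0.919] p [661.9   2.9 226.2] F [ 0.3 -1.1 -0.3] w 0.005 xhead -171.9 tilt 0.05
center in tool [97.9 26.7] R 101.5 phi -7.2 Ftool [-0.2 -1.1  0.3]
```

View pics/s13.png

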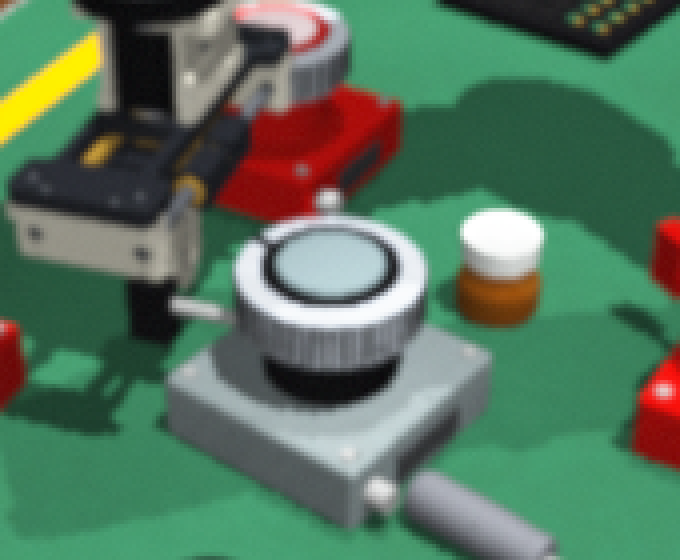

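View pics/t13.png

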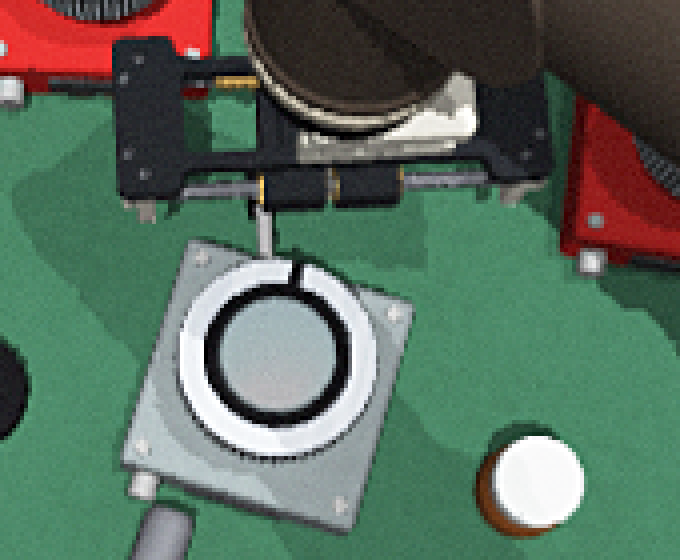

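Call:
{"api": "move_arm", "payload": {"steps": [[-0.9, 3.4, 0, -0.035], [-1.6, 6.9, 0, -0.07], [-2.2, 10.4, 0, -0.105], [-2.7, 13.8, 0, -0.14], [-2.7, 13.8, 0, -0.14]]}}

```text
clock: 33.02
position: [0.6622, 0.0179, 0.2262]
ee_rot: [0.441, -3.111, -0.001]
force: [-0.0, -0.3, -0.0]
width: 0.004
```

```bash
python3 -c "
from h import *
rs((.5612,.0155))"
```

```text
33.02 j [ 0.529  0.992 -1.162  1.586  0.956  1.223  1.029] p [662.2  17.9 226.2] F [-0.  -0.3 -0. ] w 0.004 xhead -163.9 tilt 0.03
center in tool [97.7 25.8] R 101.1 phi 1.3 Ftool [ 0.1 -0.3  0. ]
```

Call:
{"api": "move_arm", "payload": {"steps": [[-0.4, 1.7, 0, -0.017], [-0.9, 3.4, 0, -0.035], [-1.3, 5.1, 0, -0.052], [-1.3, 5.1, 0, -0.052]]}}

```text
clock: 33.52
position: [0.6621, 0.0228, 0.2262]
ee_rot: [0.52, -3.098, -0.0]
force: [0.6, -0.6, 0.3]
width: 0.007
```

Call:
{"api": "move_arm", "payload": {"steps": [[-0.4, 1.7, 0, -0.017], [-0.4, 1.7, 0, -0.017]]}}

```text
clock: 33.78
position: [0.6621, 0.0241, 0.2262]
ee_rot: [0.546, -3.094, 0.001]
force: [0.9, -1.6, 1.2]
width: 0.007
```

```bash
python3 -c "
from h import *
rs((.5612,.0155))"
```

```text
33.77 j [ 0.521  0.996 -1.17   1.586  0.963  1.229  1.084] p [662.1  24.1 226.2] F [ 0.9 -1.6  1.2] w 0.007 xhead -160.0 tilt 0.03
center in tool [97.7 26.5] R 101.3 phi 4.9 Ftool [-0.3 -1.8 -1.2]
```

Call:
{"api": "move_arm", "payload": {"steps": [[0, 1.5, 0, -0.01], [0, 1.5, 0, -0.01], [0, 1.5, 0, -0.01]]}}

```text
clock: 34.15
position: [0.6621, 0.0244, 0.2262]
ee_rot: [-0.559, 3.091, -0.003]
force: [2.2, -6.1, 1.2]
width: 0.006
```

Call:
{"api": "move_arm", "payload": {"steps": [[0, 1.5, 0, -0.01], [0, 1.5, 0, -0.01], [0, 1.5, 0, -0.01]]}}

```text
clock: 34.52
position: [0.662, 0.0249, 0.2262]
ee_rot: [-0.572, 3.088, -0.006]
force: [3.3, -8.7, 0.7]
width: 0.002
```

The force is climbing (6 N, then 9 N) while the position stays put, so the lever is at its stop. I'll back off and check.

Call:
{"api": "move_arm", "payload": {"steps": [[0, -5, 0, 0], [0, -14, 0, 0], [-2, -20, -10, 0], [-10, -25, -40, 0], [-30, -40, -80, 0], [-50, -80, -110, 0.1], [-60, -130, -120, 0.2], [-60, -180, -120, 0.3], [-60, -200, -120, 0.3], [-60, -200, -120, 0.3]]}}

```text
clock: 35.78
position: [0.7892, -0.1389, 0.3461]
ee_rot: [0.107, -3.14, -0.001]
force: [-0.2, 0.9, -0.2]
width: 0.003
```

```bash
python3 -c "
from mk import *
st()
for n in('side','top'): cv2.imwrite(f'pics/{n}14.png',arm.get_image(n)[:,:,::-1])
mark('top0');mark('top14')
A=cv2.imread('pics/top14.png');cv2.imwrite('pics/t14.png',cv2.resize(A[130:290,200:400],None,fx=3.5,fy=3.5,interpolation=cv2.INTER_CUBIC))"
```

```text
35.77 j [ 0.54   1.001 -1.108  1.041  0.854  1.519  1.295] p [ 789.2 -138.9  346.1] F [-0.2  0.9 -0.2] w 0.003 xhead -176.1 tilt 0.04
top0 -6.751474947290064 467.1897
top14 -7.11796693942909 486.1701
```

View pics/t14.png

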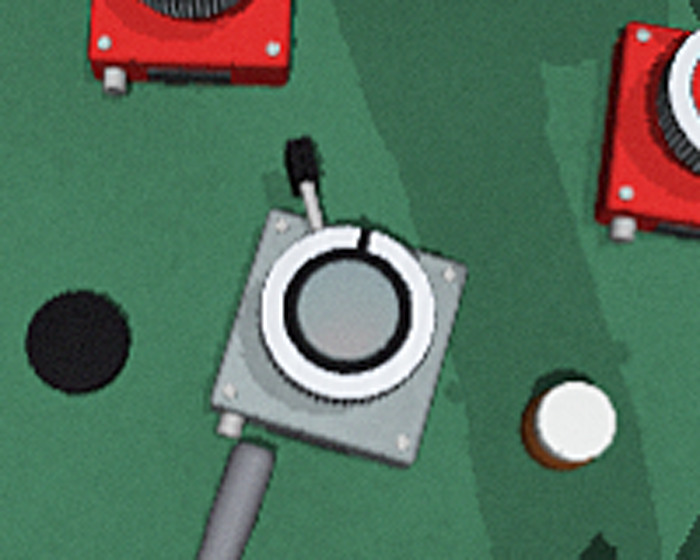

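View pics/side14.png

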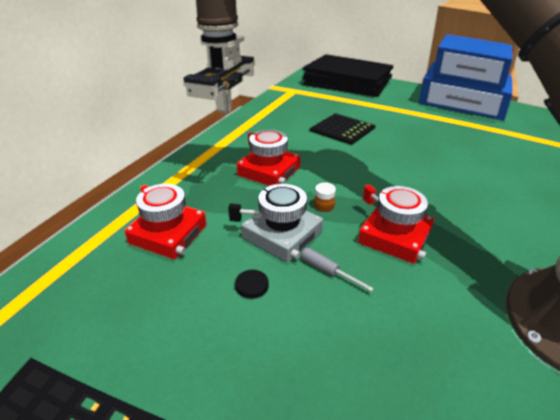

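The tab is now at about (287,173) in the top view. The ring mark is back at its starting place, and the cap, jar and screwdriver haven't moved. I'll check the lever angle and hand in.

```bash
python3 -c "
from h import *
m=atz('top',(286.6,172.8),.066)[:2]-[.5612,.0155];a=np.degrees(np.arctan2(m[1],m[0]));print(a,np.hypot(*m), 'q',np.radians(a+11.3)+.525)
print(arm.sign_off())"
```

```text
17.620349218274225 0.10034921042000511 q 1.0297553146854534
the job is handed in; nothing more can be done
None
```

I turned the locking ring two full turns anticlockwise, then pushed the focus lever anticlockwise to its stop, and handed the job in at about 36 s of the 72 s allowed. The interface reports no verdict.

- **Ring:** I rolled the rim with the closed fingertips in four strokes, then a 4° nudge. The side-view readings add up to about 722°. In the top view the mark ended 0.4° from where it started (-7.1° against -6.8°). One stroke read about 190° where I expected 199°, so there may have been slight slip or a reading error there. The later looks made up for it.
- **Lever:** I pushed only on the tab's clockwise face. At the end the force rose to about 9 N with almost no further movement. The image gives a lever angle of about 1.03 rad against the stop at 1.05, which is within measuring error.
- **Rest of the scene:** The lens was not touched, and the last pictures show the cap, jar and screwdriver where they were. The arm was clear of everything at hand-in.

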